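# Set the photo turntable to its datum and pin it

## Task

The next photograph of the little book starts from the turntable's zero. Turn the platter smoothly until its engraved mark faces the fixed pointer and leave it there, then take the index pin from the wooden block and seat it through the slot of the flange beside the pointer, fully home in the socket below, so that the platter is locked. Feel the pin in gently, without forcing it, and do not touch the book or disturb the other things on the bench.

Things in the scene. Friction and masses are not known exactly. Their poses are not given: they have to be found in the camera images.
- turntable: The fixed photo turntable, bolted down. Origin on the bench in the middle of its round grey base (310 mm across, 14 mm thick), z up along the platter's axis. In its own frame the pointer lies toward -x, and the index socket about 30 degrees clockwise from the pointer seen from above, at x = -103, y = +59.5 mm (119 mm from the axis).
- platter: Turning aluminium platter on the turntable's axis, origin on the axis at bench level, -x toward its mark. Floor top at 46 mm; round it a raised fluted rim to grip (88 to 100 mm from the axis, 46 to 68 mm high); outside that a flat flange (38 to 46 mm high, to 130 mm radius) with six open slots 11 mm wide, every 60 degrees, the mark midway between two. Braked (0.3 N m): turns either way, stays where left.
- mark (a point): The engraved mark: a dark radial line, 4 mm wide, the only one that runs over the top of the rim, down its outside and across the flange (short fine scale lines stay on the flange). This point is its outer end on top of the rim, 100 mm from the axis, 68 mm high; axes as the platter's.
- pointer (a point): Middle of the blunt nose of the fixed steel pointer: a flat blade, 14 mm wide, 50 to 53 mm high, that reaches in over the flange from a post (18 mm wide) outside it and ends 104 mm from the axis. The mark faces it when it stands within the width of the nose (in its middle: 4 mm from this point seen from above). A slot of the flange is then over the socket. Leave the pointer room when gripping the rim.
- socket (a point): Nominal place of the index socket's mouth, 36 mm high, 2 mm below the flange. The socket is an upright bore, 11 mm wide and 22 mm deep, in a fixed 34 mm steel block clamped on the base; it is set anywhere up to 6 mm from this point along the rim, either way, and 119 mm from the axis. Unseen below the flange, it is found by feel with the pin. Axes as the turntable's.
- pin_knob (a point): Middle of the black knob (20 mm diameter, 26 mm tall) by which the loose index pin is gripped; z up along the pin. As it starts, in one of the three holes of the wooden block with its collar on the wood, this point is 67 mm high; fully home in the turntable, with its collar on the flange, 73 mm high.
- pin: The index pin, 70 g, origin at the shank's tip: steel shank 10 mm diameter, 26 mm long, tip edge slightly chamfered; collar 16 mm, 4 mm thick; neck; knob middle 53 mm above the tip. Through the slot but beside the bore it stands on the socket block, knob middle about 89 mm high; pressed lightly and rocked along the rim, taking the platter with it, it drops in within about 1 mm of the bore's middle.
- block: Fixed hardwood tool block, 170 x 58 x 40 mm, origin under its middle, long side along its x; three upright holes in its top at x = -52, 0 and +52 mm hold the pin, the awl and the spatula, in any order. It stands left or right of the turntable.
- book: Small loose book without cover (80 x 57 x 29 mm) lying in the middle of the platter, origin under its middle. It rides along; not to be touched.
- awl: Bystander in the block: awl with a thick pale wooden handle, 22 mm across, top 105 mm above the bench; origin at its lower tip, 14 mm above the bench.
- spatula: Bystander in the block: spatula with a slim dark handle, 15 mm across, and a thin steel blade pointing up, top 147 mm above the bench; origin at its lower tip, 14 mm above the bench.
- brush_jar: Bystander: white ceramic jar, 74 mm across, 100 mm tall, with three brushes up to 175 mm; origin under its middle. It stands on the other side of the turntable from the block.
- bone_folder: Bystander: flat bone folder, 160 x 22 x 5 mm, lying beside the turntable; origin under its middle.
- eraser: Bystander: eraser 48 x 24 x 13 mm, lying beside the turntable; origin under its middle.
- weight: Bystander: cloth-covered weight 75 x 50 x 35 mm with a loop handle, right beyond the turntable; origin under its middle.
- paste_jar: Bystander: small paste jar, 60 mm across, 65 mm tall, left beyond the turntable; origin under its middle.

How it is judged:
On the way:
1. the platter rests with its mark facing the pointer, the pin not yet in (horizontal distance between mark and pointer below 0.008 m), for 0.4 s.
At the end, for the whole second after the job is handed in: The mark faces the pointer (within the width of its nose: 8 mm from its middle seen from above), the platter at rest, and the pin stands upright through the slot in the socket beside the pointer, fully home: the middle of its knob at most 2.5 mm above its home height of 73 mm; everything released (horizontal distance between mark and pointer below 0.008 m and horizontal distance between pin_knob and socket below 0.009 m and height (world z) of pin_knob below 0.0755 m and angle between pin_knob's own z axis and vertical below 0.08 rad and angular speed of platter below 0.05 rad/s); the robot touches nothing.
It fails at once if the pin is forced: pressed against the turntable with more than 40 N (contact force between pin and turntable above 40 N).
It fails at once if the platter is spun or jerked (faster than 3 rad/s) (angular speed of platter above 3 rad/s).
It fails at once if the book is touched, or shifted more than 12 mm off the platter's middle (contact force between any of the arm, the fingers and book above 1 N or horizontal distance between book and platter above 0.012 m).
It fails at once if another thing on the bench is moved more than 30 mm, or a tool of the block more than 25 mm (distance of any of awl, spatula from where it was at the start of the episode above 0.025 m or distance of any of brush_jar, bone_folder, eraser, weight, paste_jar from where it was at the start of the episode above 0.03 m).
It also fails if it takes over 72 s, if anything falls off the work surface, if the arm or the gripper's body presses on something with over 40 N, if the wrist force passes 120 N, or if a joint passes its speed limit or range.

## Robot

A 6-joint arm with a two-finger parallel gripper is mounted at the origin on the work surface. World frame = base frame: x ahead of the robot, y to its left, z up, the work surface at z = 0. Lengths are in m, angles in rad, forces in N, time in s.
With the tool pointing down it reaches from about 0.375 to 0.9 m from the base axis. Payload 3.1 kg.
Tool frame: the origin (TCP) lies between the finger pads; the fingertips stand 17 mm ahead of it and the grasp point (between the pads) lies 2 mm behind it; z points along the fingers, y is the line along which they close (so a half turn about z gives the same grasp; the last joint's range is limited). The gripper opens to 85 mm and grips with 20 to 120 N. Pads are 22 mm wide; open, the fingers measure 114 mm over their backs; the gripper's body (76 mm by 85 mm) begins 54 mm behind the grasp point. The pads swing forward as they close: fully open they stand 13 mm farther back than shut.
Start: joints at [-1.446, 0.527, 1.433, -0, 1.181, -0.178], TCP at [0.186, -0.597, 0.248] pointing down, gripper open.
Joint ranges: [-3.08, 3.08], [-0.75, 2.2], [0.22, 2.44], [-1.43, 4.57], [0, 2.65], [-2.85, 2.85]. Speed limits (rad/s): [2.79, 2.79, 3.14, 3.14, 3.14, 3.14].

## Interface

Orientations are given as a unit quaternion [w, x, y, z].
In Python, from station import sensors, vision, manip gives the robot as it stands.
- The arm moves only by the tool arm_command, never from a script. Its argument "commands" is a list that holds one entry, the list of rows, each a list of 7 numbers: the shift along the tool's x, y, z in mm, then the turn, a rotation vector about the tool's x, y, z in degrees, then the closure in counts, from 0 (fully open) to 255 (shut). In form: [[[tx, ty, tz, wx, wy, wz, fingers], ...]]. A call has 1 to 8 rows; each row is the pose to reach, as a shift and turn from the pose commanded when the call began, along the tool's axes at that moment; what a row does not reach only later rows make up. A row lasts 1/10 s, in which the tool goes at most 50 mm and 8.59 degrees, less where a joint would pass 70% of its speed; a pose out of reach is approached as far as the arm can. A call with a gripper value outside its range is refused whole. The fingers move at their own pace and stop on an object; "newtons" is the grip in N (left out, the last holds). Time passes only in rows, so rows that repeat a pose let the fingers close. It gives the time, the measured TCP pose, the force, the opening and the grip force at its end, in the units of the state.
- sensors.read_state(): the state, without advancing time (a new reading comes with each control period).
- vision.snapshot(name): name is "side" or "top"; returns the picture (384x512x3 uint8, red, green, blue); there is no depth.
- vision.camera_model(name): a dict with "fx", "fy", "cx", "cy" (pixels), "origin" and "orientation" of the camera in the world. Camera axes: x right, y up, looking along -z (the intrinsics and any distortion apply to the point x, -y, -z); pixel columns grow to the right and rows downward; lengths in m; the calibration is good to about 2 mm. A picture is of the moment at which its call begins. camera_model takes no time and is no camera call.
- manip.finish_job(): hands the job in; it is judged then, once.
The state is a dict: "time": time; "q": joint angles; "qd": joint speeds; "joint_efforts": joint torques, N m; "eef_pos": TCP position; "eef_rot": TCP orientation; "wrist_force": force on the tool from outside, world axes, zero at the start; "wrist_torque": the same for the moment, N m; "finger_gap": opening from 0.0 (shut) to 1.0 (fully open); "grasp_force": force on a finger pad.
Only numpy, scipy, OpenCV 4.12 (cv2) and the standard library are available. Lean on these libraries where they do the work, as an engineer would, in place of code of your own. Each camera call takes 0.05 s, during which the arm holds its last target. There are 200 camera calls.

## Working session

There is one attempt and no reset: what is moved stays moved. The work goes in short steps, Python scripts to look and compute and a tool call to move; the robot and the scene stay as the last step left them, time stands still between calls to the robot, and variables do not carry over. Pictures are saved under pics/ and viewed, at most 12 in all, crops included, and the job is handed in when it is done.

Besides the shell and the picture viewer there is one more tool, called after "Emit:" as name(argument=value, ...) on one line, values as JSON. arm_command: Moves the arm, as the interface text tells. Its arguments: {"type":"object","properties":{"commands":{"type":"array"},"newtons":{"type":"number"}},"required":["commands"]}

```bash
ls; mkdir -p pics
python3 - <<'E'
from station import sensors, vision, manip
import cv2
for n in("side","top"):
    im=vision.snapshot(n); cv2.imwrite(f"pics/{n}0.png",cv2.resize(im[:,:,::-1],(800,600),interpolation=cv2.INTER_CUBIC)); cv2.imwrite(f"{n}_raw.png",im[:,:,::-1])
    print(vision.camera_model(n))
print(sensors.read_state())
E
```

```text
pics
{'fx': 385.47998739408666, 'fy': 385.47998739408666, 'cx': 253.3798771024109, 'cy': 192.97556219635032, 'origin': array([0.128636  , 0.57092348, 0.6546895 ]), 'orientation': array([-0.29608824, -0.13087413,  0.41132287,  0.85206644])}
{'fx': 498.3267438740989, 'fy': 498.3267438740989, 'cx': 262.17520025112395, 'cy': 191.70925585309757, 'origin': array([ 0.47343266, -0.00271483,  1.33271893]), 'orientation': array([ 0.71644211,  0.02427177, -0.03024829, -0.69656774])}
{'time': 0.1, 'q': array([-1.44650231e+00,  5.28392417e-01,  1.43380761e+00, -2.05529538e-05,
        1.18141669e+00, -1.78489487e-01]), 'qd': array([-7.34211632e-05, -1.87361858e-03, -9.43270129e-04, -1.53091802e-03,
       -4.12312126e-04,  8.77779957e-04]), 'joint_efforts': array([-2.06672848e-05, -4.43301594e+01, -1.78586805e+01, -2.38605553e-04,
        3.89133173e-03,  1.00196182e-06]), 'eef_pos': array([ 0.18631083, -0.59592093,  0.24740901]), 'eef_rot': array([-1.01191813e-03,  9.88561043e-01,  1.50817902e-01,  1.79206351e-05]), 'wrist_force': array([ 1.16130343, -0.13848009,  0.68768298]), 'wrist_torque': array([0.01223082, 0.02393441, 0.03750862]), 'grasp_force': 0.0, 'finger_gap': 1.0061745443000167}
```

View pics/top0.png

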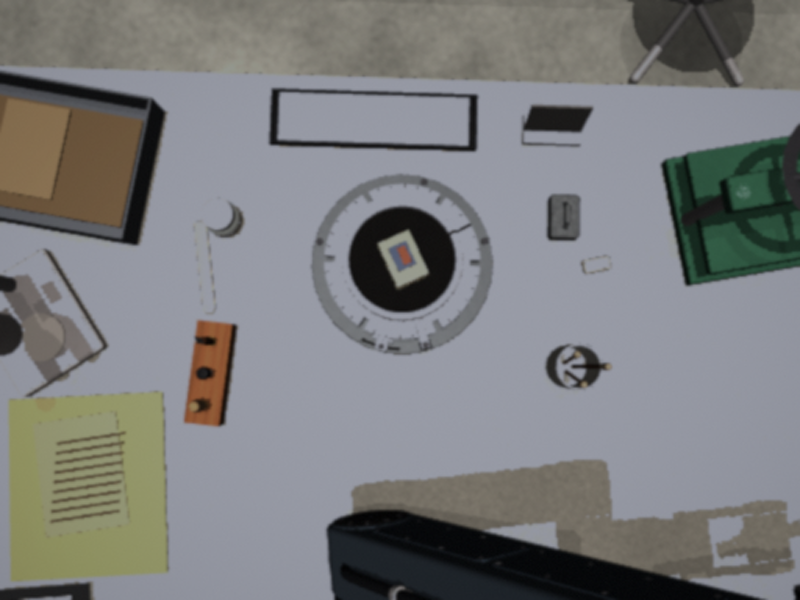

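View pics/side0.png

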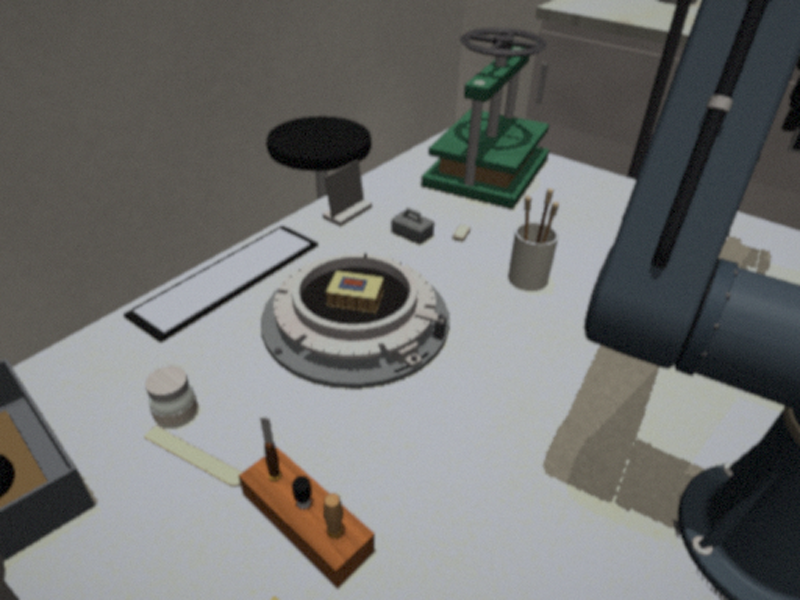

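The top view (800x600 scale) shows the turntable centred near (402,262), the mark at about (460,230), the pointer near (427,340), the socket block near (380,345) and the black pin knob at (204,373) in the middle hole of the block. The side view confirms the order spatula, pin, awl. Next I measure these and look closer at the turntable.

```bash
cat > h.py <<'E'
import numpy as np, cv2
from station import sensors, vision, manip
from scipy.spatial.transform import Rotation as R
def cam(n):
    c=vision.camera_model(n); w,x,y,z=c['orientation']; return c,R.from_quat([x,y,z,w])
def ray(n,u,v):
    c,r=cam(n); d=r.apply([(u-c['cx'])/c['fx'],-(v-c['cy'])/c['fy'],-1]); return c['origin'],d
def onz(n,u,v,z):
    o,d=ray(n,u,v); return o+d*(z-o[2])/d[2]
def proj(n,p):
    c,r=cam(n); q=r.inv().apply(np.array(p)-c['origin']); return c['cx']+c['fx']*q[0]/-q[2], c['cy']+c['fy']*q[1]/q[2]
E
python3 - <<'E'
from h import *
im=cv2.imread('top_raw.png')
cv2.imwrite('pics/tt.png',cv2.resize(im[105:235,190:325],None,fx=4.4,fy=4.4,interpolation=cv2.INTER_CUBIC))
g=cv2.cvtColor(im,cv2.COLOR_BGR2GRAY); hsv=cv2.cvtColor(im,cv2.COLOR_BGR2HSV)
# base: table is bluish bright; black disc inside rim
m=(g<50).astype(np.uint8); m[:110]=0;m[210:]=0;m[:,:215]=0;m[:,300:]=0
c=max(cv2.findContours(m,0,1)[0],key=cv2.contourArea); e=cv2.fitEllipse(cv2.convexHull(c)); print('floor',e, onz('top',*e[0],.068), onz('top',*e[0],.046))
o=(hsv[...,0]<15)&(hsv[...,1]>130)&(g>60); o=o.astype(np.uint8);o[:, :110]=0;o[:,170:]=0
c=max(cv2.findContours(o,0,1)[0],key=cv2.contourArea); r=cv2.minAreaRect(c); print('block',r,onz('top',*r[0],.04))
k=(g<45).astype(np.uint8);k[:230]=0;k[248:]=0;k[:,:120]=0;k[:,145:]=0
for c in cv2.findContours(k,0,1)[0]:
  M=cv2.moments(c); 
  if M['m00']>3: u,v=M['m10']/M['m00'],M['m01']/M['m00']; print('knob',u,v,M['m00'],onz('top',u,v,.08),onz('top',u,v,.067))
E
```

```text
floor ((256.95831298828125, 165.75216674804688), (66.07242584228516, 66.80615997314453), 79.91567993164062) [0.63743555 0.00312138 0.068     ] [0.64028841 0.0032229  0.046     ]
block ((133.229248046875, 238.5305938720703), (21.476600646972656, 64.29764556884766), 7.594643592834473) [0.44304122 0.31654156 0.04      ]
knob 130.45744680851064 238.37234042553192 47.0 [0.44418417 0.31358385 0.08      ] [0.44388064 0.31686622 0.067     ]
```

View pics/tt.png

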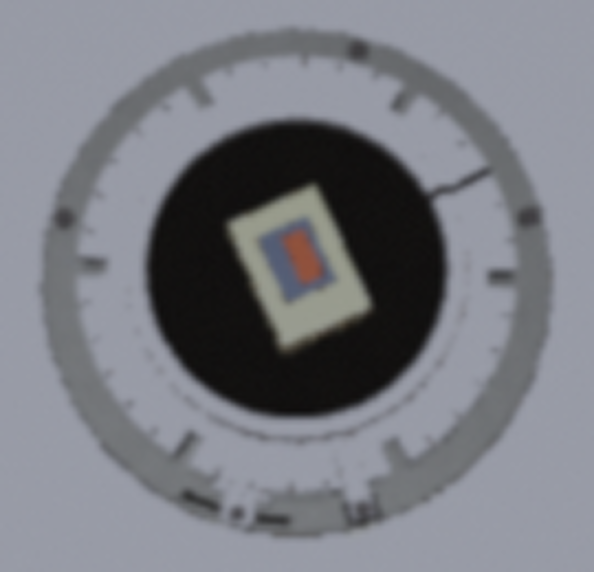

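The crop shows the mark running from (428,197) on the rim to (490,171) at the flange edge. The pointer post is at (363,510) with its blade toward (340,455), the socket clamp is round (237,512), and the slots are at (185,445), (398,450), (500,277) and so on.

```bash
cat >> h.py <<'E'
def cr(u,v,z): return onz('top',190+u/4.4-.4,105+v/4.4-.4,z)[:2]
E
python3 - <<'E'
from h import *
im=cv2.imread('top_raw.png')
hsv=cv2.cvtColor(im,cv2.COLOR_BGR2HSV).astype(int)
b=im.astype(int); g=b.sum(2)/3
print(im[168,203],im[168,190],im[168,215],im[130,240])
# base grey: less blue than table
m=((b[...,0]-b[...,2]<12)&(g>80)&(g<150)).astype(np.uint8); m[:105]=0;m[230:]=0;m[:,:190]=0;m[:,325:]=0
m=cv2.morphologyEx(m,cv2.MORPH_OPEN,np.ones((2,2),np.uint8))
P=np.vstack([c for c in cv2.findContours(m,0,1)[0] if cv2.contourArea(c)>20]); e=cv2.fitEllipse(cv2.convexHull(P)); print('base',e,onz('top',*e[0],.014), e[1])
fl=onz('top',256.958,165.752,.068)[:2]
for n,c in(('base',onz('top',*e[0],.014)[:2]),('rim',fl)):
  print(n,c)
  for nm,u,v,z in(('post',363,510,.05),('sockblk',237,512,.036),('markF',490,171,.046),('markR',428,197,.068),('slotL',185,445,.046),('slotR',398,450,.046),('slot3',500,277,.046),('slot4',403,102,.046),('slot5',203,96,.046),('slot6',93,264,.046)):
    d=cr(u,v,z)-c; print(nm,d.round(4),np.hypot(*d).round(4),np.degrees(np.arctan2(d[1],d[0])).round(1))
E
```

```text
[119 117 114] [167 156 153] [166 155 152] [166 154 152]
base ((258.0484313964844, 170.0203399658203), (116.03807830810547, 116.50879669189453), 116.57798767089844) [6.33080900e-01 1.42021379e-04 1.40000000e-02] (116.03807830810547, 116.50879669189453)
base [6.33080900e-01 1.42021379e-04]
post [-0.1339 -0.0399] 0.1397 -163.4
sockblk [-0.1369  0.034 ] 0.141 166.0
markF [ 0.0691 -0.1101] 0.13 -57.9
markR [ 0.0488 -0.0725] 0.0874 -56.0
slotL [-0.0986  0.0655] 0.1184 146.4
slotR [-0.098  -0.0596] 0.1148 -148.7
slot3 [ 0.006  -0.1174] 0.1175 -87.1
slot4 [ 0.1091 -0.0574] 0.1233 -27.8
slot5 [0.1091 0.0615] 0.1253 29.4
slot6 [0.0067 0.1232] 0.1234 86.9
rim [0.63743595 0.00312219]
post [-0.1382 -0.0429] 0.1447 -162.8
sockblk [-0.1412  0.0311] 0.1446 167.6
markF [ 0.0648 -0.1131] 0.1303 -60.2
markR [ 0.0445 -0.0754] 0.0876 -59.5
slotL [-0.103   0.0625] 0.1205 148.8
slotR [-0.1024 -0.0626] 0.12 -148.6
slot3 [ 0.0016 -0.1204] 0.1204 -89.2
slot4 [ 0.1047 -0.0604] 0.1209 -30.0
slot5 [0.1048 0.0585] 0.12 29.2
slot6 [0.0024 0.1202] 0.1202 88.9
```

```bash
cat >> h.py <<'E'
C=np.array([.6374,.0031])
def pose():
    s=sensors.read_state(); w,x,y,z=s['eef_rot']; r=R.from_quat([x,y,z,w]); v=r.as_matrix()[:,1]
    return s,r,np.degrees(np.arctan2(v[1],v[0]))
def go(p,psi):
    """row numbers to reach world point p with yaw of tool y = psi, tool down"""
    s,r,_=pose(); a=np.radians(psi); y=[np.cos(a),np.sin(a),0]; z=[0,0,-1]; x=np.cross(y,z)
    t=R.from_matrix(np.array([x,y,z]).T)
    return np.r_[r.inv().apply(np.array(p)-s['eef_pos'])*1000, np.degrees((r.inv()*t).as_rotvec())].round(1).tolist()
def polar(a,r,z): a=np.radians(a); return [C[0]+r*np.cos(a),C[1]+r*np.sin(a),z]
E
python3 -c "
from h import *
print(pose()[2]); print(go(polar(75,.094,.17),75)); print(go([.42,-.25,.27],0))"
```

```text
-72.65131533233885
[659.5, -516.5, 78.7, -0.0, -0.2, -147.7]
[326.2, -260.5, -22.0, -0.1, -0.1, -72.7]
```

Emit:
arm_command(commands=[[[330,-260,-22,0,0,-66,130],[330,-260,-22,0,0,-66,130],[330,-260,-22,0,0,-66,130],[330,-260,-22,0,0,-66,130],[330,-260,-22,0,0,-66,130],[330,-260,-22,0,0,-66,130],[330,-260,-22,0,0,-66,130],[330,-260,-22,0,0,-66,130]]])

```text
time: 0.9
eef_pos: [0.4128, -0.2651, 0.2692]
eef_rot: [-0.0, 0.745, 0.667, 0.0]
wrist_force: [1.2, -0.7, 0.2]
finger_gap: 0.491
grasp_force: 0.0
```

```bash
python3 -c "
from h import *
print(pose()[2],pose()[0]['eef_pos'],pose()[0]['finger_gap']); print(go(polar(75,.094,.17),75))"
```

```text
-6.390164167793483 [ 0.41280161 -0.26505746  0.2691516 ] 0.49058146924978174
[384.4, 207.5, 99.2, 0.0, -0.0, -81.4]
```

Emit:
arm_command(commands=[[[385,207,60,0,0,-81,130],[385,207,60,0,0,-81,130],[385,207,60,0,0,-81,130],[385,207,60,0,0,-81,130],[385,207,60,0,0,-81,130],[385,207,60,0,0,-81,130],[385,207,60,0,0,-81,130],[385,207,60,0,0,-81,130]]])

```text
time: 1.7
eef_pos: [0.6396, 0.0599, 0.2141]
eef_rot: [-0.0, 0.238, 0.971, -0.0]
wrist_force: [0.4, -1.2, 0.6]
finger_gap: 0.495
grasp_force: 0.0
```

```bash
python3 -c "
from h import *
print(pose()[2],pose()[0]['eef_pos']); print(go(polar(75,.094,.12),75))"
```

```text
62.47722017416275 [0.63959298 0.05991184 0.2140557 ]
[-4.0, 40.4, 94.0, -0.0, -0.0, -12.5]
```

Emit:
arm_command(commands=[[[-4,36,90,0,0,-12,130],[-4,36,90,0,0,-12,130],[-4,36,90,0,0,-12,130],[-4,36,90,0,0,-12,130],[-4,36,90,0,0,-12,130]]])

```text
time: 2.2
eef_pos: [0.6605, 0.087, 0.1272]
eef_rot: [0.002, 0.139, 0.99, 0.0]
wrist_force: [-0.3, -0.2, -0.0]
finger_gap: 0.489
grasp_force: 0.0
```

```bash
python3 -c "
from h import *
print(pose()[2],pose()[0]['eef_pos']); print(go(polar(75,.094,.067),75))
im=vision.snapshot('side')[:,:,::-1]; cv2.imwrite('pics/s1.png',cv2.resize(im[130:260,150:310],None,fx=4.5,fy=4.5,interpolation=cv2.INTER_CUBIC))"
```

```text
74.02698388703696 [0.66051726 0.08702214 0.12719773]
[0.9, 6.9, 60.2, 0.0, 0.2, -1.0]
```

View pics/s1.png

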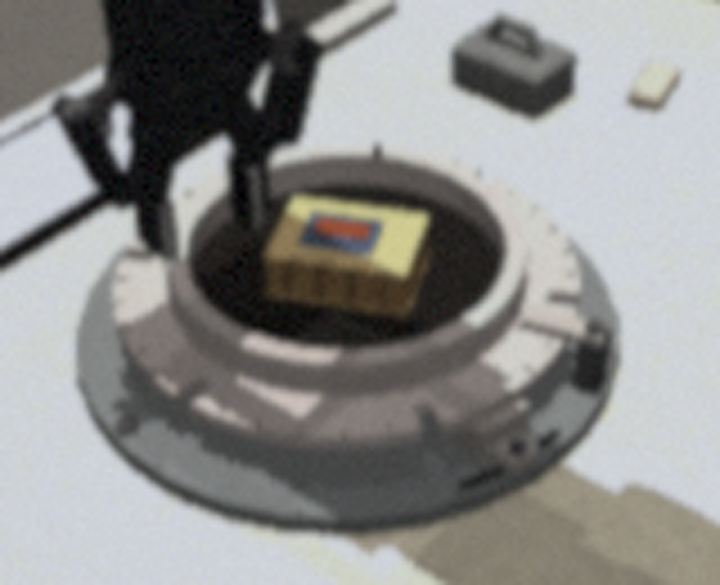

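The inner finger (255,205) hangs between the rim and the book, and the outer one (150,225) is outside the rim, so I go down and grip.

Emit:
arm_command(commands=[[[1,7,30,0,0,-1,130],[1,7,40,0,0,-1,130],[1,7,50,0,0,-1,130],[1,7,58,0,0,-1,130],[1,7,58,0,0,-1,130],[1,7,58,0,0,-1,255],[1,7,58,0,0,-1,255],[1,7,58,0,0,-1,255]]], newtons=30)

```text
time: 3.05
eef_pos: [0.6609, 0.0947, 0.0676]
eef_rot: [0.001, 0.129, 0.992, -0.0]
wrist_force: [0.5, -0.0, 1.7]
finger_gap: 0.14
grasp_force: 29.0
```

Emit:
arm_command(commands=[[[0,0,0,0,0,0,255],[0,0,0,0,0,0,255],[0,0,0,0,0,0,255]]])

```text
time: 3.35
eef_pos: [0.6609, 0.0947, 0.0676]
eef_rot: [0.001, 0.129, 0.992, -0.0]
wrist_force: [-0.4, -1.5, 4.0]
finger_gap: 0.139
grasp_force: 29.5
```

```bash
cat >> h.py <<'E'
def arc(a0,r,angs,z):
    for a in angs: print(go(polar(a0+a,r,z),pose()[2]+a))
E
python3 -c "
from h import *
s,_,p=pose();d=s['eef_pos'][:2]-C; print(p,s['eef_pos'],s['wrist_force'],s['wrist_torque'],np.hypot(*d),np.degrees(np.arctan2(d[1],d[0])))
arc(np.degrees(np.arctan2(d[1],d[0])),np.hypot(*d),[-2,-6,-11,-16,-21,-26,-31,-35],s['eef_pos'][2])"
```

```text
75.13300246743239 [0.66093519 0.09471797 0.06760785] [-0.37737965 -1.4734391   4.04101073] [-0.157317    0.02335429  0.31323557] 0.09459259102865566 75.59313910062068
[-3.3, -0.0, 0.0, 0.0, 0.1, 2.0]
[-9.9, -0.4, 0.0, 0.0, 0.1, 6.0]
[-18.1, -1.6, 0.0, 0.0, 0.1, 11.0]
[-26.1, -3.5, 0.0, 0.0, 0.1, 16.0]
[-33.9, -6.0, 0.1, 0.0, 0.1, 21.0]
[-41.5, -9.2, 0.1, 0.0, 0.1, 26.0]
[-48.8, -13.1, 0.1, 0.0, 0.1, 31.0]
[-54.4, -16.7, 0.1, 0.0, 0.1, 35.0]
```

Emit:
arm_command(commands=[[[-3.3,0,0,0,0,2,255],[-9.9,-0.4,0,0,0,6,255],[-18.1,-1.6,0,0,0,11,255],[-26.1,-3.5,0,0,0,16,255],[-33.9,-6,0,0,0,21,255],[-41.5,-9.2,0,0,0,26,255],[-48.8,-13.1,0,0,0,31,255],[-54.4,-16.7,0,0,0,35,255]]])

```text
time: 4.15
eef_pos: [0.7097, 0.0651, 0.0676]
eef_rot: [0.001, 0.423, 0.906, 0.001]
wrist_force: [-0.3, 0.5, 4.0]
finger_gap: 0.14
grasp_force: 29.3
```

Emit:
arm_command(commands=[[[-3.3,0,0,0,0,2,255],[-9.9,-0.4,0,0,0,6,255],[-18.1,-1.6,0,0,0,11,255],[-26.1,-3.5,0,0,0,16,255],[-33.9,-6,0,0,0,21,255],[-41.5,-9.2,0,0,0,26,255],[-48.8,-13.1,0,0,0,31,255],[-54.4,-16.7,0,0,0,35,255]]])

```text
time: 4.95
eef_pos: [0.7323, 0.0127, 0.0677]
eef_rot: [0.001, 0.676, 0.737, 0.002]
wrist_force: [0.1, 1.4, 3.8]
finger_gap: 0.144
grasp_force: 29.3
```

```bash
python3 -c "
from h import *
s,_,p=pose();d=s['eef_pos'][:2]-C; print(p,s['eef_pos'],s['wrist_force'],s['wrist_torque'],np.hypot(*d),np.degrees(np.arctan2(d[1],d[0])))
im=vision.snapshot('top')[:,:,::-1]; cv2.imwrite('pics/t2.png',cv2.resize(im[105:235,190:325],None,fx=4.4,fy=4.4,interpolation=cv2.INTER_CUBIC))"
```

```text
4.891531253863201 [0.73226716 0.01267618 0.06765379] [0.07415147 1.43024066 3.76651257] [ 0.256746   -0.23741354  0.23888085] 0.09534925476275605 5.764083372316484
```

View pics/t2.png

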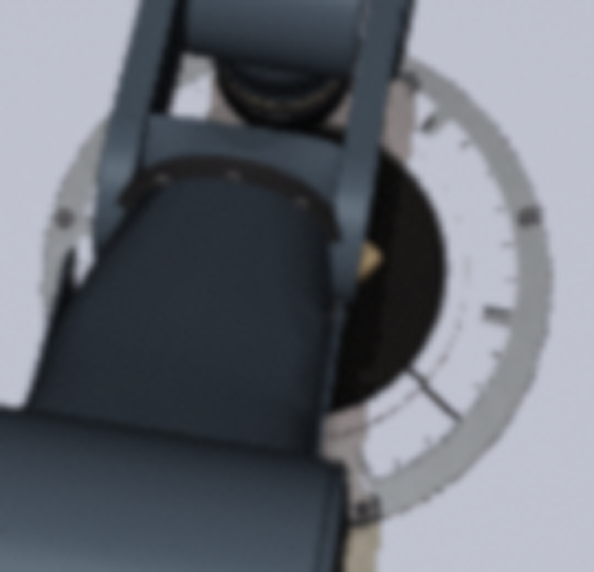

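The mark now runs from (415,372) to (460,417), about 40° short of the pointer post at (365,508).

```bash
python3 -c "
from h import *
for u,v,z in((415,372,.068),(460,417,.046)):
  d=cr(u,v,z)-C; print(np.hypot(*d),np.degrees(np.arctan2(d[1],d[0])))"
```

```text
0.09115018492612824 -129.48894711204255
0.12818160080357527 -129.72358627514274
```

Emit:
arm_command(commands=[[[-6.6,-0.2,0,0,0,4,255],[-14.8,-1.2,0,0,0,9,255],[-22.9,-2.8,0,0,0,14,255],[-30.8,-5.1,0,0,0,19,255],[-38.5,-8.1,0,0,0,24,255],[-45.9,-11.8,0,0,0,29,255],[-50.2,-13.9,0,0,0,32,255],[-51.7,-15,0,0,0,33,255]]])

```text
time: 5.8
eef_pos: [0.7219, -0.0404, 0.0676]
eef_rot: [0.001, 0.857, 0.515, 0.002]
wrist_force: [3.1, 1.4, 3.2]
finger_gap: 0.14
grasp_force: 29.4
```

Emit:
arm_command(commands=[[[0,0,0,0,0,0,255],[0,0,0,0,0,0,255],[0,0,0,0,0,0,255]]])

```text
time: 6.1
eef_pos: [0.7219, -0.0406, 0.0676]
eef_rot: [0.001, 0.857, 0.516, 0.001]
wrist_force: [4.2, -0.3, 5.2]
finger_gap: 0.144
grasp_force: 29.2
```

```bash
python3 -c "
from h import *
s,_,p=pose();d=s['eef_pos'][:2]-C; print(p,s['eef_pos'],s['wrist_force'],s['wrist_torque'],np.hypot(*d),np.degrees(np.arctan2(d[1],d[0])))
im=vision.snapshot('top')[:,:,::-1]; im2=vision.snapshot('side')[:,:,::-1]
a=cv2.resize(im[175:235,225:305],None,fx=7,fy=7,interpolation=cv2.INTER_CUBIC);b=cv2.resize(im2[180:240,210:290],None,fx=7,fy=7,interpolation=cv2.INTER_CUBIC)
b=b[:, :]; o=np.vstack([a,b])[:, :]; cv2.imwrite('pics/t3.png',cv2.resize(o,None,fx=.7,fy=.7)); print(o.shape)"
```

```text
-27.857449462904377 [ 0.72187856 -0.04055606  0.06762321] [ 4.15964989 -0.28413893  5.17474352] [-0.07893071 -0.66168008 -0.00757425] 0.09509195098498827 -27.328603685098976
(840, 560, 3)
```

View pics/t3.png

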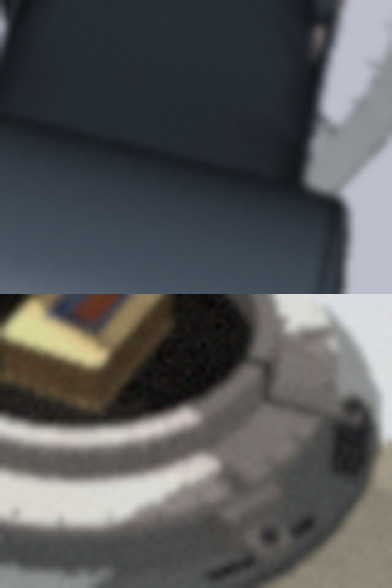

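In the lower half (side view) the mark line runs from (260,362) over the rim to (325,415), straight at the pointer post (350,435), while the arm hides the top view. I release, rise, and check from the top once clear.

Emit:
arm_command(commands=[[[0,0,0,0,0,0,130],[0,0,0,0,0,0,130],[0,0,0,0,0,0,130],[0,0,0,0,0,0,130],[0,0,-20,0,0,0,130],[0,0,-60,0,0,0,130],[0,0,-100,0,0,0,130],[0,0,-140,0,0,0,130]]])

```text
time: 7.0
eef_pos: [0.7197, -0.0403, 0.2075]
eef_rot: [-0.001, 0.857, 0.516, -0.001]
wrist_force: [0.8, -0.5, 0.5]
finger_gap: 0.487
grasp_force: 0.0
```

```bash
python3 -c "
from h import *
print(pose()[2],pose()[0]['eef_pos'])
for psi in (0,97.6,-82.4,7.6): print(psi,go([.444,.316,.20],psi))"
```

```text
-27.892580603995 [ 0.71974906 -0.04025415  0.20748923]
0 [185.9, -410.4, 8.3, -0.1, 0.0, -27.9]
97.6 [185.9, -410.4, 8.3, -0.1, -0.1, -125.5]
-82.4 [185.9, -410.4, 8.3, -0.1, 0.1, 54.5]
7.6 [185.9, -410.4, 8.3, -0.1, -0.0, -35.5]
```

```bash
python3 -c "
from h import *
g=cv2.imread('side_raw.png',0); k=(g<45).astype(np.uint8); k[:298]=0;k[330:]=0;k[:,:182]=0;k[:,206:]=0
c=max(cv2.findContours(k,0,1)[0],key=cv2.contourArea); x=cv2.boundingRect(c);M=cv2.moments(c);u,v=M['m10']/M['m00'],M['m01']/M['m00'];print(x,u,v)
o,d=ray('side',u,v); o2,d2=ray('top',130.46,238.37)
A=np.array([d,-d2]).T; t=np.linalg.lstsq(A,o2-o,rcond=None)[0]; print(o+t[0]*d,o2+t[1]*d2, onz('side',u,v,.067),onz('side',u,v,.07))
h=cv2.cvtColor(cv2.imread('top_raw.png'),cv2.COLOR_BGR2HSV)
# long axis of block from top face
b=cv2.boxPoints(((133.23,238.53),(21.5,64.3),7.594)); 
for q in b: print(onz('top',*q,.03))
print(go([.444,.316,.20],-97))
"
```

```text
(188, 305, 11, 17) 192.90314465408804 313.2364779874213
[0.44376357 0.31729516 0.06501325] [0.44384065 0.31735814 0.06502735] [0.44270183 0.31814969 0.067     ] [0.44109861 0.31944003 0.07      ]
[0.36347755 0.35368599 0.03      ]
[0.52877549 0.33980243 0.03      ]
[0.5229274  0.28398759 0.03      ]
[0.35769236 0.29842244 0.03      ]
[185.9, -410.4, 8.3, -0.1, 0.1, 69.1]
```

Emit:
arm_command(commands=[[[186,-411,8,0,0,67,130],[186,-411,8,0,0,67,130],[186,-411,8,0,0,67,130],[186,-411,8,0,0,67,130],[186,-411,8,0,0,67,130],[186,-411,8,0,0,67,130],[186,-411,8,0,0,67,130],[186,-411,8,0,0,67,130]]])

```text
time: 7.8
eef_pos: [0.4763, 0.2742, 0.1997]
eef_rot: [0.0, 0.999, -0.046, -0.0]
wrist_force: [-0.0, 1.0, 0.7]
finger_gap: 0.491
grasp_force: 0.0
```

Emit:
arm_command(commands=[[[0,0,0,0,0,0,130],[0,0,0,0,0,0,130]]])

```text
time: 8.0
eef_pos: [0.4769, 0.2739, 0.1998]
eef_rot: [0.0, 0.999, -0.041, -0.0]
wrist_force: [-0.1, -0.4, 0.2]
finger_gap: 0.493
grasp_force: 0.0
```

```bash
python3 -c "
from h import *
print(pose()[2],pose()[0]['eef_pos'])
print(go([.4435,.317,.072],-95))
im=vision.snapshot('top')[:,:,::-1]; cv2.imwrite('top1.png',im)
im2=vision.snapshot('side')[:,:,::-1]
a=cv2.resize(im[105:235,190:325],None,fx=4.4,fy=4.4,interpolation=cv2.INTER_CUBIC);b=cv2.resize(im2[250:384,130:180+30],(200,336),interpolation=cv2.INTER_CUBIC)
a[:336,:0]=0; o=np.hstack([a,np.vstack([b,np.zeros((a.shape[0]-336,200,3),np.uint8)])]); cv2.imwrite('pics/t4.png',o); print(o.shape)"
```

```text
-94.65534832791384 [0.47686477 0.27392183 0.19979885]
[-36.7, -40.3, 127.8, 0.0, 0.0, 0.3]
(572, 794, 3)
```

View pics/t4.png

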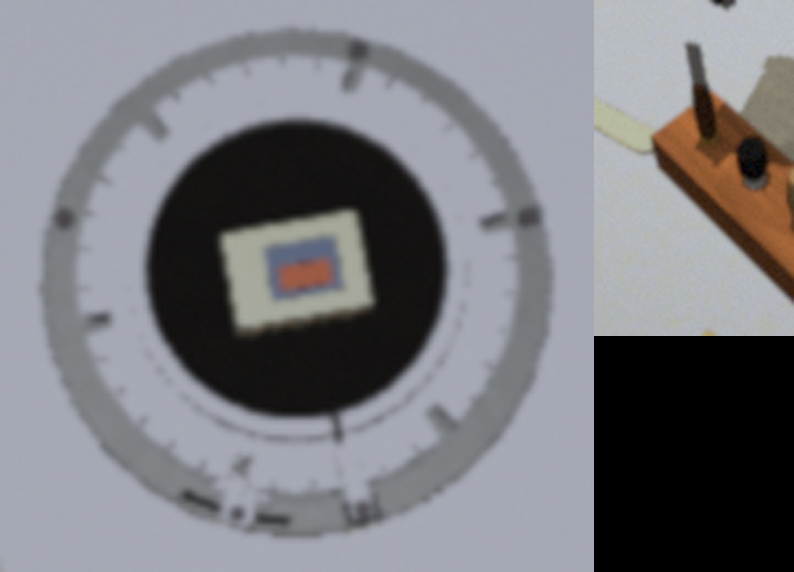

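The mark now reaches from (334,415) to (339,440), meeting the pointer blade and post (363,508). The slot over the socket is at (243,465), and the opposite slot at (353,78).

```bash
python3 -c "
from h import *
L=(('markR',334,415,.068),('markR2',339,440,.065),('post',363,510,.05),('slot',243,465,.046),('opp',353,78,.046),('l',98,319,.046),('r',495,221,.046),('ul',154,124,.046),('lr',442,419,.046))
for n,u,v,z in L:
  d=cr(u,v,z)-C; print(n,cr(u,v,z).round(4),np.hypot(*d).round(4),np.degrees(np.arctan2(d[1],d[0])).round(2))"
```

```text
markR [ 0.5532 -0.021 ] 0.0876 -164.01
markR2 [ 0.5389 -0.0244] 0.1022 -164.41
post [ 0.4992 -0.0398] 0.1447 -162.77
slot [0.5237 0.0312] 0.1172 166.11
opp [ 0.7557 -0.0272] 0.1221 -14.36
l [0.6073 0.1192] 0.12 104.54
r [ 0.6724 -0.1136] 0.1218 -73.32
ul [0.7245 0.0902] 0.1232 44.98
lr [ 0.554  -0.0849] 0.1213 -133.45
```

Emit:
arm_command(commands=[[[-36.7,-40.3,0,0,0,0,130],[-36.7,-40.3,50,0,0,0,130],[-36.7,-40.3,70,0,0,0,130],[-36.7,-40.3,70,0,0,0,130]]])

```text
time: 8.5
eef_pos: [0.4439, 0.3144, 0.127]
eef_rot: [0.002, 0.999, -0.043, -0.003]
wrist_force: [-0.4, 0.7, -0.3]
finger_gap: 0.49
grasp_force: 0.0
```

```bash
python3 -c "
from h import *
print(pose()[2],pose()[0]['eef_pos'])
print(go([.4435,.317,.072],-95))"
```

```text
-94.98293348043156 [0.44388755 0.31444861 0.12695567]
[-0.3, -2.7, 54.9, 0.2, 0.3, 0.0]
```

Emit:
arm_command(commands=[[[0,-2.5,20,0,0,0,130],[0,-2.5,40,0,0,0,130],[0,-2.5,56,0,0,0,130],[0,-2.5,56,0,0,0,130],[0,-2.5,56,0,0,0,255],[0,-2.5,56,0,0,0,255],[0,-2.5,56,0,0,0,255],[0,-2.5,56,0,0,0,255]]], newtons=40)

```text
time: 9.3
eef_pos: [0.4462, 0.3189, 0.0751]
eef_rot: [-0.0, 0.999, -0.043, 0.002]
wrist_force: [0.9, -1.9, 4.6]
finger_gap: 0.213
grasp_force: 39.5
```

```bash
python3 -c "
from h import *
s=pose()[0];print(pose()[2],s['eef_pos'],s['wrist_force'],s['wrist_torque'],s['finger_gap'])"
```

```text
-94.871554311014 [0.4462455  0.31893723 0.07513666] [ 0.86527485 -1.94440631  4.62961287] [-0.36749803 -0.27127416  0.02957314] 0.2130327310347102
```

Emit:
arm_command(commands=[[[0,0,-8,0,0,0,255],[0,0,-20,0,0,0,255],[0,0,-40,0,0,0,255],[0,0,-70,0,0,0,255],[0,0,-100,0,0,0,255],[0,0,-120,0,0,0,255],[0,0,-120,0,0,0,255],[0,0,-120,0,0,0,255]]])

```text
time: 10.1
eef_pos: [0.4443, 0.3189, 0.1942]
eef_rot: [-0.0, 0.999, -0.043, -0.0]
wrist_force: [0.1, -0.2, -0.8]
finger_gap: 0.218
grasp_force: 39.2
```

```bash
python3 -c "
from h import *
s=pose()[0];print(pose()[2],s['eef_pos'],s['wrist_force'],s['wrist_torque'],s['finger_gap'])
print(go(polar(166,.119,.16),-103))
im=vision.snapshot('side')[:,:,::-1]; cv2.imwrite('pics/s5.png',cv2.resize(im[190:384,100:300],None,fx=3,fy=3,interpolation=cv2.INTER_CUBIC))"
```

```text
-94.88201405226404 [0.4442676  0.3188903  0.19424533] [ 0.09801971 -0.19248848 -0.76884189] [-0.02965624  0.03588372  0.01980228] 0.21761990352827856
[101.8, 279.4, 34.2, -0.0, 0.0, 8.1]
```

View pics/s5.png

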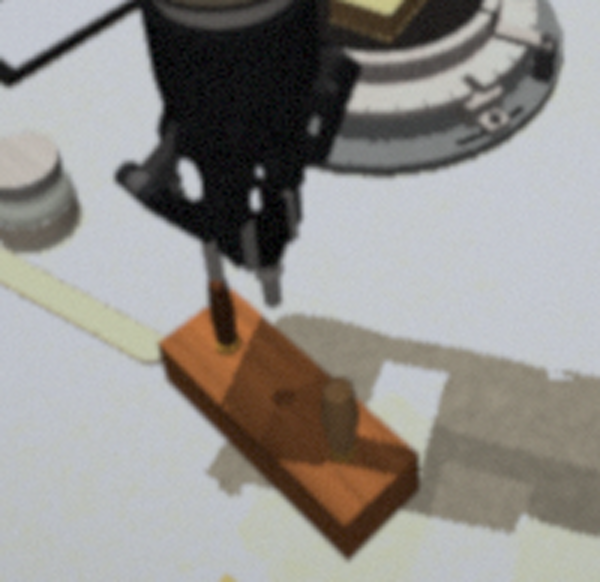

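The pin hangs upright in the grip (shank at 272,285), and the awl and spatula are undisturbed. I carry it over the slot.

Emit:
arm_command(commands=[[[102,279.5,0,0,0,8,255],[102,279.5,0,0,0,8,255],[102,279.5,0,0,0,8,255],[102,279.5,0,0,0,8,255],[102,279.5,0,0,0,8,255],[102,279.5,0,0,0,8,255],[102,279.5,0,0,0,8,255],[102,279.5,0,0,0,8,255]]])

```text
time: 10.95
eef_pos: [0.5218, 0.0306, 0.1923]
eef_rot: [-0.0, 0.993, -0.114, -0.002]
wrist_force: [-1.1, 0.3, -1.1]
finger_gap: 0.214
grasp_force: 39.4
```

Emit:
arm_command(commands=[[[0,0,0,0,0,0,255],[0,0,30,0,0,0,255],[0,0,60,0,0,0,255],[0,0,60,0,0,0,255],[0,0,60,0,0,0,255]]])

```text
time: 11.45
eef_pos: [0.5219, 0.0331, 0.1335]
eef_rot: [-0.0, 0.994, -0.111, -0.001]
wrist_force: [0.2, -0.6, -0.5]
finger_gap: 0.22
grasp_force: 39.4
```

```bash
python3 -c "
from h import *
s=pose()[0];print(pose()[2],s['eef_pos'],s['wrist_force'],s['wrist_torque'],s['finger_gap'])
print(go(polar(165.8,.119,.115),-104))
im=vision.snapshot('side')[:,:,::-1]; cv2.imwrite('pics/s6.png',cv2.resize(im[150:250,190:300],None,fx=5.5,fy=5.5,interpolation=cv2.INTER_CUBIC))"
```

```text
-102.76825324922311 [0.52190471 0.03308718 0.13353776] [ 0.20286671 -0.56011982 -0.51898401] [ 0.00061996 -0.00217174  0.03037588] 0.2198501429335079
[0.3, 0.7, 18.5, 0.0, 0.1, 1.2]
```

View pics/s6.png

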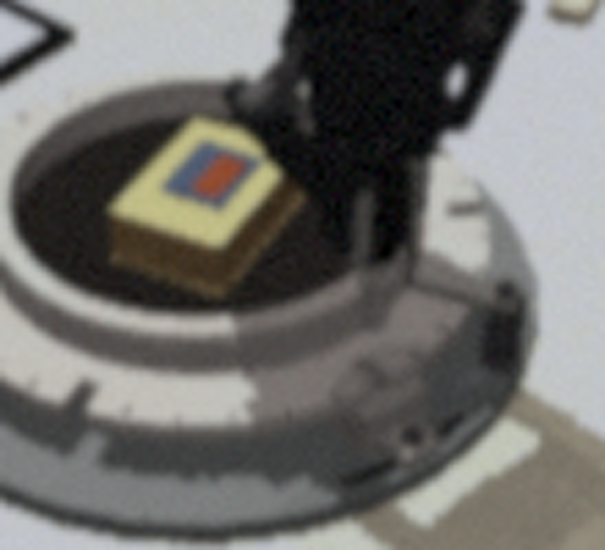

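The shank (372,285 to about 372,315) hangs above the slot near (382,365), and the book and rim are clear of the gripper.

```bash
python3 -c "
from h import *
p=onz('side',190+382/5.5-.4,150+365/5.5-.4,.046); d=p[:2]-C; print(p,np.hypot(*d),np.degrees(np.arctan2(d[1],d[0])))
for z in (.0725,.09,.046):
  u,v=proj('side',[.5219,.0331,z]); print(z,(u+.4-190)*5.5,(v+.4-150)*5.5)"
```

```text
[0.51843489 0.02552595 0.046     ] 0.12106040309260926 169.32452581818092
0.0725 366.31341529213796 323.8840894585533
0.09 367.3818831294123 291.8756873865399
0.046 364.74503777566576 370.8684313326343
```

Emit:
arm_command(commands=[[[0,0.7,10,0,0,1,255],[0,0.7,18,0,0,1,255],[0,0.7,21,0,0,1,255],[0,0.7,23,0,0,1,255],[0,0.7,25,0,0,1,255],[0,0.7,27,0,0,1,255],[0,0.7,27,0,0,1,255]]])

```text
time: 12.2
eef_pos: [0.5228, 0.0309, 0.1069]
eef_rot: [0.0, 0.993, -0.121, 0.0]
wrist_force: [0.1, -1.0, 1.3]
finger_gap: 0.213
grasp_force: 39.7
```

Emit:
arm_command(commands=[[[0,0,1,0,0,0,255],[0,0,2,0,0,0,255],[0,0,2,0,0,0,255],[0,0,2,0,0,0,255]]])

```text
time: 12.6
eef_pos: [0.5232, 0.0309, 0.1061]
eef_rot: [0.0, 0.993, -0.121, 0.001]
wrist_force: [-1.0, -0.3, 9.1]
finger_gap: 0.214
grasp_force: 40.4
```

```bash
cat >> h.py <<'E'
def st():
    s,_,p=pose(); d=s['eef_pos'][:2]-C
    print('t',s['time'],'psi',p.round(1),'pos',s['eef_pos'].round(4),'F',s['wrist_force'].round(1),'T',s['wrist_torque'].round(2),'r',np.hypot(*d).round(4),'ang',np.degrees(np.arctan2(d[1],d[0])).round(2))
E
python3 -c "
from h import *
st()"
```

```text
t 12.6 psi -103.9 pos [0.5232 0.0309 0.1061] F [-1.  -0.3  9.1] T [-0.08  0.29 -0.01] r 0.1176 ang 166.34
```

Emit:
arm_command(commands=[[[0,0,-1,0,0,0,255],[0,-0.5,-1,0,0,0,255],[0,-1,-1,0,0,0,255],[0,-1.5,-1,0,0,0,255],[0,-2,-1,0,0,0,255],[0,-2,-1,0,0,0,255]]])

```text
time: 13.2
eef_pos: [0.5233, 0.0327, 0.106]
eef_rot: [0.0, 0.993, -0.121, 0.0]
wrist_force: [-0.1, 0.2, -0.9]
finger_gap: 0.217
grasp_force: 39.4
```

```bash
python3 -c "
from h import *
st()"
```

```text
t 13.2 psi -103.9 pos [0.5233 0.0327 0.106 ] F [-0.1  0.2 -0.9] T [ 0.03  0.01 -0.  ] r 0.1179 ang 165.45
```

Emit:
arm_command(commands=[[[0,0,1,0,0,0,255],[0,0,2,0,0,0,255],[0,0,3,0,0,0,255],[0,0,3,0,0,0,255]]])

```text
time: 13.6
eef_pos: [0.5228, 0.0332, 0.1023]
eef_rot: [-0.0, 0.993, -0.121, -0.0]
wrist_force: [0.5, 2.2, -1.1]
finger_gap: 0.218
grasp_force: 39.3
```

```bash
python3 -c "
from h import *
st()"
```

```text
t 13.6 psi -103.9 pos [0.5228 0.0332 0.1023] F [ 0.5  2.2 -1.1] T [ 0.12 -0.04  0.02] r 0.1185 ang 165.28
```

It dropped into the slot. I continue down until it rests on the socket block.

Emit:
arm_command(commands=[[[0,0,1,0,0,0,255],[0,0,2,0,0,0,255],[0,0,3,0,0,0,255],[0,0,4,0,0,0,255],[0,0,5,0,0,0,255],[0,0,6,0,0,0,255],[0,0,6.5,0,0,0,255],[0,0,6.5,0,0,0,255]]])

```text
time: 14.4
eef_pos: [0.5234, 0.0329, 0.097]
eef_rot: [-0.0, 0.993, -0.121, 0.0]
wrist_force: [-0.8, 1.4, 5.0]
finger_gap: 0.212
grasp_force: 39.9
```

```bash
python3 -c "
from h import *
st()"
```

```text
t 14.4 psi -103.9 pos [0.5234 0.0329 0.097 ] F [-0.8  1.4  5. ] T [ 0.35  0.08 -0.02] r 0.1178 ang 165.33
```

Emit:
arm_command(commands=[[[0,0.5,0,0,0,0,255],[0,1,0,0,0,0,255],[0,1.5,0,0,0,0,255],[0,2,0,0,0,0,255],[0,2.5,0,0,0,0,255],[0,3,0,0,0,0,255],[0,3.5,0,0,0,0,255],[0,3.5,0,0,0,0,255]]])

```text
time: 15.2
eef_pos: [0.5228, 0.0304, 0.097]
eef_rot: [-0.001, 0.993, -0.122, 0.001]
wrist_force: [0.7, 4.8, 5.3]
finger_gap: 0.217
grasp_force: 39.8
```

```bash
python3 -c "
from h import *
st()"
```

```text
t 15.2 psi -104.0 pos [0.5228 0.0304 0.097 ] F [0.7 4.8 5.3] T [ 1.07 -0.13 -0.03] r 0.1178 ang 166.58
```

Emit:
arm_command(commands=[[[0,0.5,0,0,0,0,255],[0,1,0,0,0,0,255],[0,1.5,0,0,0,0,255],[0,2,0,0,0,0,255],[0.1,2.5,0,0,0,0,255],[0.1,3,0,0,0,0,255]]])

```text
time: 15.8
eef_pos: [0.5222, 0.0275, 0.0969]
eef_rot: [-0.001, 0.993, -0.122, 0.001]
wrist_force: [-0.1, 5.8, 4.8]
finger_gap: 0.217
grasp_force: 39.8
```

```bash
python3 -c "
from h import *
st()"
```

```text
t 15.8 psi -104.0 pos [0.5222 0.0275 0.0969] F [-0.1  5.8  4.8] T [ 1.12 -0.16 -0.02] r 0.1177 ang 168.06
```

Emit:
arm_command(commands=[[[0.1,0.5,0,0,0,0,255],[0.1,1,0,0,0,0,255],[0.1,1.5,0,0,0,0,255],[0.2,2,0,0,0,0,255],[0.2,2.5,0,0,0,0,255],[0.3,3,0,0,0,0,255]]])

```text
time: 16.4
eef_pos: [0.5218, 0.0248, 0.097]
eef_rot: [-0.001, 0.993, -0.122, 0.001]
wrist_force: [0.9, 6.9, 6.4]
finger_gap: 0.213
grasp_force: 39.9
```

```bash
python3 -c "
from h import *
st()"
```

```text
t 16.4 psi -104.0 pos [0.5218 0.0248 0.097 ] F [0.9 6.9 6.4] T [ 1.39 -0.17 -0.02] r 0.1176 ang 169.37
```

Emit:
arm_command(commands=[[[0.1,0.5,0,0,0,0,255],[0.1,1,0,0,0,0,255],[0.1,1.5,0,0,0,0,255],[0.2,2,0,0,0,0,255],[0.2,2.5,0,0,0,0,255],[0.3,3,0,0,0,0,255]]])

```text
time: 17.0
eef_pos: [0.5214, 0.0219, 0.097]
eef_rot: [-0.001, 0.993, -0.122, 0.001]
wrist_force: [1.6, 6.3, 6.4]
finger_gap: 0.22
grasp_force: 39.9
```

```bash
python3 -c "
from h import *
st()
im=vision.snapshot('top')[:,:,::-1]; cv2.imwrite('pics/t7.png',cv2.resize(im[105:235,190:325],None,fx=4.4,fy=4.4,interpolation=cv2.INTER_CUBIC))"
```

```text
t 17.0 psi -104.0 pos [0.5214 0.0219 0.097 ] F [1.6 6.3 6.4] T [ 1.52 -0.2  -0.04] r 0.1175 ang 170.77
```

View pics/t7.png

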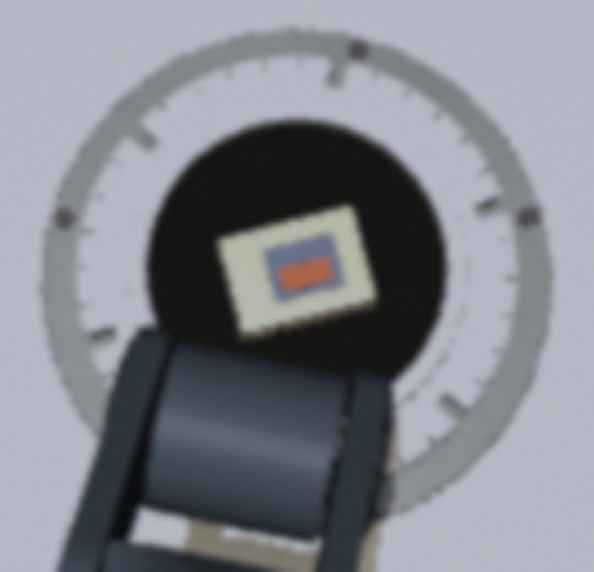

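The slots are now at (337,75), (487,207), (102,335), (147,139) and (454,404), so the platter has turned a few degrees with the pin.

```bash
python3 -c "
from h import *
a=[]
for u,v,k in ((337,75,180),(487,207,240),(102,335,60),(147,139,120),(454,404,-60)):
  d=cr(u,v,.046)-C; a.append((np.degrees(np.arctan2(d[1],d[0]))+k)%360)
print(np.round(a,2),np.mean(a))"
```

```text
[170.19 171.13 169.21 169.38 171.92] 170.3648057399975
```

```bash
cat >> h.py <<'E'
Cr=C+np.array([.0012,.0003])
def tang(steps,dr=0,r=.119):
    s,rt,p=pose(); d=s['eef_pos'][:2]-Cr; a0=np.arctan2(d[1],d[0]); print('r',np.hypot(*d)*1000)
    for m in steps:
        a=a0+m/1000/r; v=r*np.array([np.cos(a)-np.cos(a0),np.sin(a)-np.sin(a0)])+dr/1000*np.array([np.cos(a),np.sin(a)])
        print(m,(rt.inv().apply([*v,0])*1000).round(2)[:2])
E
python3 -c "
from h import *
tang([-.5,-1,-2,-3,-4,-5,-6,-8,-10,-12,-14],.4)"
```

```text
r 118.61974989783135
-0.5 [-0.44 -0.46]
-1 [-0.48 -0.96]
-2 [-0.56 -1.97]
-3 [-0.62 -2.97]
-4 [-0.68 -3.97]
-5 [-0.73 -4.97]
-6 [-0.78 -5.97]
-8 [-0.83 -7.98]
-10 [-0.86 -9.99]
-12 [ -0.85 -11.99]
-14 [ -0.81 -14.  ]
```

Emit:
arm_command(commands=[[[-0.5,-0.5,0,0,0,0,255],[-0.5,-1,0,0,0,0,255],[-0.5,-1.5,0,0,0,0,255],[-0.5,-2,0,0,0,0,255],[-0.6,-2.5,0,0,0,0,255],[-0.6,-3,0,0,0,0,255],[-0.7,-3.5,0,0,0,0,255],[-0.7,-4,0,0,0,0,255]]])

```text
time: 17.85
eef_pos: [0.5215, 0.0233, 0.097]
eef_rot: [0.001, 0.993, -0.12, 0.001]
wrist_force: [-0.5, -3.2, 6.2]
finger_gap: 0.219
grasp_force: 40.2
```

Emit:
arm_command(commands=[[[0,-0.5,0,0,0,0,255],[0,-1,0,0,0,0,255],[0,-1.5,0,0,0,0,255],[0,-2,0,0,0,0,255],[-0.1,-2.5,0,0,0,0,255],[-0.1,-3,0,0,0,0,255]]])

```text
time: 18.45
eef_pos: [0.5219, 0.0253, 0.097]
eef_rot: [0.002, 0.993, -0.12, 0.001]
wrist_force: [-2.4, -6.8, 6.1]
finger_gap: 0.214
grasp_force: 40.5
```

```bash
python3 -c "
from h import *
st()"
```

```text
t 18.45 psi -103.7 pos [0.5219 0.0253 0.097 ] F [-2.4 -6.8  6.1] T [-1.45  0.42 -0.02] r 0.1176 ang 169.1
```

Emit:
arm_command(commands=[[[0,-0.5,0,0,0,0,255],[0,-1,0,0,0,0,255],[0,-1.5,0,0,0,0,255],[0,-2,0,0,0,0,255],[0,-2.5,0,0,0,0,255],[0,-3,0,0,0,0,255],[0,-3.5,0,0,0,0,255],[0,-4,0,0,0,0,255]]])

```text
time: 19.25
eef_pos: [0.5229, 0.0295, 0.0969]
eef_rot: [0.002, 0.993, -0.12, 0.001]
wrist_force: [-0.3, -4.8, 4.0]
finger_gap: 0.215
grasp_force: 40.4
```

```bash
python3 -c "
from h import *
st()"
```

```text
t 19.25 psi -103.8 pos [0.5229 0.0295 0.0969] F [-0.3 -4.8  4. ] T [-1.12  0.23  0.07] r 0.1175 ang 167.02
```

Emit:
arm_command(commands=[[[-0.2,-0.5,0,0,0,0,255],[-0.2,-1,0,0,0,0,255],[-0.2,-1.5,0,0,0,0,255],[-0.2,-2,0,0,0,0,255],[-0.2,-2.5,0,0,0,0,255],[-0.2,-3,0,0,0,0,255],[-0.2,-3.5,0,0,0,0,255],[-0.2,-4,0,0,0,0,255]]])

```text
time: 20.05
eef_pos: [0.5238, 0.033, 0.097]
eef_rot: [0.002, 0.993, -0.12, 0.001]
wrist_force: [-1.8, -6.7, 5.9]
finger_gap: 0.215
grasp_force: 40.5
```

```bash
python3 -c "
from h import *
st()"
```

```text
t 20.05 psi -103.7 pos [0.5238 0.033  0.097 ] F [-1.8 -6.7  5.9] T [-1.48  0.3   0.05] r 0.1175 ang 165.27
```

Still on the block, so I go on a little further in the same direction.

Emit:
arm_command(commands=[[[-0.2,-0.5,0,0,0,0,255],[-0.2,-1,0,0,0,0,255],[-0.2,-1.5,0,0,0,0,255],[-0.2,-2,0,0,0,0,255],[-0.2,-2.5,0,0,0,0,255],[-0.2,-3,0,0,0,0,255],[-0.2,-3.5,0,0,0,0,255]]])

```text
time: 20.75
eef_pos: [0.5245, 0.036, 0.097]
eef_rot: [0.002, 0.993, -0.119, 0.001]
wrist_force: [-1.4, -8.2, 6.1]
finger_gap: 0.22
grasp_force: 40.7
```

```bash
python3 -c "
from h import *
st()"
```

```text
t 20.75 psi -103.7 pos [0.5245 0.036  0.097 ] F [-1.4 -8.2  6.1] T [-1.7   0.29  0.07] r 0.1176 ang 163.73
```

```bash
python3 -c "
from h import *
tang([1,2,3,4,5,6,8,10,12,14,16],-1.2)"
```

```text
r 118.67029591057658
1 [1.16 1.04]
2 [1.14 2.03]
3 [1.12 3.02]
4 [1.11 4.01]
5 [1.11 5.  ]
6 [1.12 5.99]
8 [1.16 7.96]
10 [1.23 9.94]
12 [ 1.33 11.92]
14 [ 1.47 13.89]
16 [ 1.64 15.87]
```

Emit:
arm_command(commands=[[[0,1,0,0,0,0,255],[0,2,0,0,0,0,255],[1.2,2,0,0,0,0,255],[1.2,2.7,0,0,0,0,255],[1.2,3.4,0,0,0,0,255],[1.2,4.1,0,0,0,0,255],[1.2,4.8,0,0,0,0,255],[1.2,5.5,0,0,0,0,255]]])

```text
time: 21.55
eef_pos: [0.5245, 0.0337, 0.097]
eef_rot: [-0.001, 0.993, -0.122, 0.001]
wrist_force: [1.2, 4.5, 5.9]
finger_gap: 0.215
grasp_force: 40.0
```

Emit:
arm_command(commands=[[[0,0.7,0,0,0,0,255],[0,1.4,0,0,0,0,255],[0,2.1,0,0,0,0,255],[0,2.8,0,0,0,0,255],[0,3.5,0,0,0,0,255],[0,4.2,0,0,0,0,255],[0,4.2,0,0,0,0,255]]])

```text
time: 22.25
eef_pos: [0.5236, 0.0297, 0.0968]
eef_rot: [-0.0, 0.993, -0.121, 0.001]
wrist_force: [0.8, 5.6, 4.8]
finger_gap: 0.217
grasp_force: 39.9
```

```bash
python3 -c "
from h import *
st()"
```

```text
t 22.25 psi -103.9 pos [0.5236 0.0297 0.0968] F [0.8 5.6 4.8] T [ 1.01 -0.28 -0.02] r 0.1169 ang 166.87
```

Emit:
arm_command(commands=[[[0,0.7,0,0,0,0,255],[0,1.4,0,0,0,0,255],[0.1,2.1,0,0,0,0,255],[0.1,2.8,0,0,0,0,255],[0.2,3.5,0,0,0,0,255],[0.2,4.2,0,0,0,0,255],[0.2,4.2,0,0,0,0,255]]])

```text
time: 22.95
eef_pos: [0.5228, 0.0259, 0.0968]
eef_rot: [-0.001, 0.993, -0.122, 0.001]
wrist_force: [2.3, 7.1, 4.6]
finger_gap: 0.224
grasp_force: 40.0
```

```bash
python3 -c "
from h import *
st()"
```

```text
t 22.95 psi -104.0 pos [0.5228 0.0259 0.0968] F [2.3 7.1 4.6] T [ 1.52 -0.34 -0.05] r 0.1168 ang 168.76
```

Emit:
arm_command(commands=[[[0,0.7,0,0,0,0,255],[0,1.4,0,0,0,0,255],[0.2,2.1,0,0,0,0,255],[0.3,2.8,0,0,0,0,255],[0.3,2.8,0,0,0,0,255]]])

```text
time: 23.45
eef_pos: [0.5225, 0.0234, 0.0969]
eef_rot: [-0.001, 0.993, -0.122, 0.001]
wrist_force: [1.9, 8.4, 5.6]
finger_gap: 0.22
grasp_force: 40.2
```

```bash
python3 -c "
from h import *
st()"
```

```text
t 23.45 psi -104.0 pos [0.5225 0.0234 0.0969] F [1.9 8.4 5.6] T [ 1.81 -0.3  -0.04] r 0.1167 ang 169.97
```

Emit:
arm_command(commands=[[[0,-1,0,0,0,0,255],[0,-2,0,0,0,0,255],[-1,-2,0,0,0,0,255],[-2,-2,0,0,0,0,255],[-2,-2.7,0,0,0,0,255],[-2,-3.4,0,0,0,0,255],[-2.1,-4.1,0,0,0,0,255],[-2.1,-4.8,0,0,0,0,255]]])

```text
time: 24.25
eef_pos: [0.5221, 0.0255, 0.0969]
eef_rot: [0.002, 0.993, -0.12, 0.002]
wrist_force: [0.3, -3.6, 5.9]
finger_gap: 0.215
grasp_force: 40.3
```

Emit:
arm_command(commands=[[[0,-0.7,0,0,0,0,255],[0,-1.4,0,0,0,0,255],[0,-2.1,0,0,0,0,255],[-0.1,-2.8,0,0,0,0,255],[-0.1,-3.5,0,0,0,0,255],[-0.2,-4.2,0,0,0,0,255],[-0.2,-4.2,0,0,0,0,255]]])

```text
time: 24.95
eef_pos: [0.5226, 0.029, 0.0968]
eef_rot: [0.002, 0.993, -0.12, 0.001]
wrist_force: [1.1, -6.6, 4.8]
finger_gap: 0.216
grasp_force: 40.5
```

```bash
python3 -c "
from h import *
st()"
```

```text
t 24.95 psi -103.8 pos [0.5226 0.029  0.0968] F [ 1.1 -6.6  4.8] T [-1.18 -0.01  0.06] r 0.1177 ang 167.29
```

Emit:
arm_command(commands=[[[-0.6,-0.7,0,0,0,0,255],[-0.6,-1.4,0,0,0,0,255],[-0.6,-2.1,0,0,0,0,255],[-0.6,-2.8,0,0,0,0,255],[-0.6,-3.5,0,0,0,0,255],[-0.6,-4.2,0,0,0,0,255],[-0.6,-4.2,0,0,0,0,255]]])

```text
time: 25.65
eef_pos: [0.5231, 0.0327, 0.0969]
eef_rot: [0.003, 0.993, -0.119, 0.001]
wrist_force: [-0.6, -7.4, 4.5]
finger_gap: 0.215
grasp_force: 40.6
```

```bash
python3 -c "
from h import *
st()"
```

```text
t 25.65 psi -103.7 pos [0.5231 0.0327 0.0969] F [-0.6 -7.4  4.5] T [-1.54  0.04 -0.02] r 0.1181 ang 165.46
```

Emit:
arm_command(commands=[[[-0.1,-0.7,0,0,0,0,255],[-0.1,-1.4,0,0,0,0,255],[-0.1,-2.1,0,0,0,0,255],[-0.1,-2.8,0,0,0,0,255],[-0.1,-3.5,0,0,0,0,255],[-0.1,-3.5,0,0,0,0,255]]])

```text
time: 26.25
eef_pos: [0.5237, 0.0359, 0.097]
eef_rot: [0.003, 0.993, -0.119, 0.001]
wrist_force: [-0.9, -8.0, 6.9]
finger_gap: 0.212
grasp_force: 40.9
```

```bash
python3 -c "
from h import *
st()"
```

```text
t 26.25 psi -103.7 pos [0.5237 0.0359 0.097 ] F [-0.9 -8.   6.9] T [-1.72  0.1  -0.01] r 0.1183 ang 163.89
```

Emit:
arm_command(commands=[[[0,1,-1,0,0,0,255],[0,2,-2,0,0,0,255],[-1,2,-2,0,0,0,255],[-1.3,2,-1,0,0,0,255],[-1.3,2,0,0,0,0,255],[-1.3,2.7,0,0,0,0,255],[-1.3,3.4,0,0,0,0,255],[-1.3,4.1,0,0,0,0,255]]])

```text
time: 27.05
eef_pos: [0.5208, 0.0365, 0.097]
eef_rot: [-0.001, 0.993, -0.121, 0.0]
wrist_force: [1.0, 3.5, 6.6]
finger_gap: 0.217
grasp_force: 40.2
```

Emit:
arm_command(commands=[[[0,0.7,0,0,0,0,255],[0,1.4,0,0,0,0,255],[0,2.1,0,0,0,0,255],[0,2.8,0,0,0,0,255],[0,3.5,0,0,0,0,255],[0,4.2,0,0,0,0,255],[0,4.9,0,0,0,0,255]]])

```text
time: 27.75
eef_pos: [0.52, 0.0332, 0.097]
eef_rot: [-0.002, 0.993, -0.122, 0.001]
wrist_force: [1.6, 6.8, 5.6]
finger_gap: 0.215
grasp_force: 40.1
```

```bash
python3 -c "
from h import *
st()"
```

```text
t 27.75 psi -104.0 pos [0.52   0.0332 0.097 ] F [1.6 6.8 5.6] T [ 1.42 -0.32 -0.01] r 0.1212 ang 165.62
```

Emit:
arm_command(commands=[[[0,-1.5,-2,0,0,0,255],[1.7,-1.5,-2,0,0,0,255],[1.7,-1.5,-2,0,0,0,255]]])

```text
time: 28.05
eef_pos: [0.5204, 0.0325, 0.098]
eef_rot: [-0.0, 0.993, -0.121, -0.001]
wrist_force: [-0.3, 2.6, 0.9]
finger_gap: 0.217
grasp_force: 39.6
```

```bash
python3 -c "
from h import *
st()"
```

```text
t 28.05 psi -103.9 pos [0.5204 0.0325 0.098 ] F [-0.3  2.6  0.9] T [ 0.54  0.15 -0.02] r 0.1206 ang 165.88
```

Emit:
arm_command(commands=[[[0.6,0,0,0,0,0,255],[0.6,0,2,0,0,0,255],[0.6,0.7,2,0,0,0,255],[0.6,1.4,2,0,0,0,255],[0.6,2.1,2,0,0,0,255],[0.6,2.8,2,0,0,0,255],[0.6,3.5,2,0,0,0,255],[0.6,4.2,2,0,0,0,255]]])

```text
time: 28.85
eef_pos: [0.5214, 0.0289, 0.0969]
eef_rot: [-0.001, 0.993, -0.122, 0.001]
wrist_force: [0.6, 8.0, 6.0]
finger_gap: 0.216
grasp_force: 40.1
```

```bash
python3 -c "
from h import *
st()"
```

```text
t 28.85 psi -104.0 pos [0.5214 0.0289 0.0969] F [0.6 8.  6. ] T [ 1.73 -0.03 -0.07] r 0.1189 ang 167.47
```

Emit:
arm_command(commands=[[[0,0.7,0,0,0,0,255],[0.1,1.4,0,0,0,0,255],[0.1,2.1,0,0,0,0,255],[0.2,2.8,0,0,0,0,255],[0.2,3.5,0,0,0,0,255],[0.3,4.2,0,0,0,0,255],[0.3,4.9,0,0,0,0,255],[0.4,5.6,0,0,0,0,255]]])

```text
time: 29.65
eef_pos: [0.5205, 0.0235, 0.097]
eef_rot: [-0.001, 0.993, -0.122, 0.001]
wrist_force: [-0.4, 8.8, 6.4]
finger_gap: 0.214
grasp_force: 40.2
```

```bash
python3 -c "
from h import *
st()"
```

```text
t 29.65 psi -104.0 pos [0.5205 0.0235 0.097 ] F [-0.4  8.8  6.4] T [ 1.84 -0.06 -0.05] r 0.1186 ang 170.11
```

Emit:
arm_command(commands=[[[0,-2,-2.5,0,0,0,255],[1,-2,-2.5,0,0,0,255],[2.2,-2,-2.5,0,0,0,255],[2.2,-2,-2.5,0,0,0,255]]])

```text
time: 30.05
eef_pos: [0.5223, 0.0234, 0.0986]
eef_rot: [-0.0, 0.993, -0.121, -0.001]
wrist_force: [-0.6, 1.8, 0.7]
finger_gap: 0.214
grasp_force: 39.7
```

```bash
python3 -c "
from h import *
st()
im=vision.snapshot('side')[:,:,::-1]; cv2.imwrite('pics/s8.png',cv2.resize(im[165:245,205:305],None,fx=7,fy=7,interpolation=cv2.INTER_CUBIC))
s=pose()[0]['eef_pos']
for z in (.036,.046,.062,.068,.09): 
  u,v=proj('side',[s[0],s[1],z]); print(z,(u+.4-205)*7,(v+.4-165)*7)"
```

```text
t 30.05 psi -103.9 pos [0.5223 0.0234 0.0986] F [-0.6  1.8  0.7] T [ 0.5   0.19 -0.03] r 0.1169 ang 170.0
0.036 374.9644125210021 373.39247806936066
0.046 375.8076183799542 351.4391515324139
0.062 377.18128564152687 315.67497173426045
0.068 377.7043719518248 302.056133042537
0.09 379.66067319093133 251.12275840953828
```

View pics/s8.png

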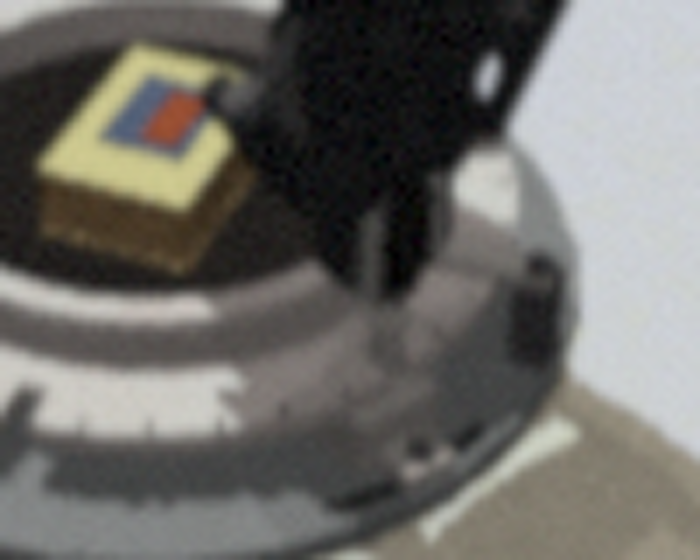

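The shank (about 388, 310–350) sits roughly 12 crop pixels right of where the TCP axis projects (376). That suggests the pin is held 2–3 mm outward of the TCP, so I search farther inward with a firmer but gentle press.

Emit:
arm_command(commands=[[[1.2,0,0,0,0,0,255],[1.2,0,3,0,0,0,255],[1.2,0,4.5,0,0,0,255],[1.2,-1,4.5,0,0,0,255],[1.2,-1.6,4.5,0,0,0,255],[1.2,-2.2,4.5,0,0,0,255],[1.1,-2.8,4.5,0,0,0,255],[1.1,-3.4,4.5,0,0,0,255]]])

```text
time: 30.9
eef_pos: [0.5252, 0.0242, 0.0966]
eef_rot: [0.002, 0.993, -0.119, 0.001]
wrist_force: [-4.8, -6.2, 18.1]
finger_gap: 0.219
grasp_force: 42.1
```

```bash
python3 -c "
from h import *
st()"
```

```text
t 30.9 psi -103.7 pos [0.5252 0.0242 0.0966] F [-4.8 -6.2 18.1] T [-1.39  1.06 -0.05] r 0.1141 ang 169.34
```

Emit:
arm_command(commands=[[[0,-0.6,0,0,0,0,255],[-0.1,-1.2,0,0,0,0,255],[-0.1,-1.8,0,0,0,0,255],[-0.2,-2.4,0,0,0,0,255],[-0.2,-3,0,0,0,0,255],[-0.2,-3.6,0,0,0,0,255],[-0.2,-4.2,0,0,0,0,255],[-0.2,-4.8,0,0,0,0,255]]])

```text
time: 31.7
eef_pos: [0.526, 0.0268, 0.0965]
eef_rot: [0.004, 0.993, -0.118, 0.001]
wrist_force: [-4.5, -13.3, 16.3]
finger_gap: 0.213
grasp_force: 43.6
```

```bash
python3 -c "
from h import *
st()"
```

```text
t 31.7 psi -103.6 pos [0.526  0.0268 0.0965] F [ -4.5 -13.3  16.3] T [-3.09  1.28 -0.01] r 0.1139 ang 167.99
```

Emit:
arm_command(commands=[[[0,2,-4,0,0,0,255],[-1,2,-4,0,0,0,255],[-1,2,-4,0,0,0,255]]])

```text
time: 32.0
eef_pos: [0.5249, 0.0288, 0.0984]
eef_rot: [0.0, 0.993, -0.121, 0.001]
wrist_force: [1.1, -2.3, 1.4]
finger_gap: 0.211
grasp_force: 40.0
```

```bash
python3 -c "
from h import *
st()"
```

```text
t 32.0 psi -103.9 pos [0.5249 0.0288 0.0984] F [ 1.1 -2.3  1.4] T [-0.55 -0.08  0.02] r 0.1154 ang 167.14
```

Emit:
arm_command(commands=[[[-0.2,0,3,0,0,0,255],[-0.2,-0.6,3,0,0,0,255],[-0.2,-1.2,3,0,0,0,255],[-0.2,-1.8,3,0,0,0,255],[-0.2,-2.4,3,0,0,0,255],[-0.2,-3,3,0,0,0,255],[-0.2,-3.6,3,0,0,0,255],[-0.2,-4.2,3,0,0,0,255]]])

```text
time: 32.8
eef_pos: [0.5243, 0.0317, 0.0948]
eef_rot: [0.002, 0.993, -0.119, -0.001]
wrist_force: [-1.2, -12.0, -1.1]
finger_gap: 0.217
grasp_force: 41.0
```

```bash
python3 -c "
from h import *
st()"
```

```text
t 32.8 psi -103.7 pos [0.5243 0.0317 0.0948] F [ -1.2 -12.   -1.1] T [-2.67  0.3   0.05] r 0.1166 ang 165.81
```

Emit:
arm_command(commands=[[[0,-0.6,0,0,0,0,255],[0,-1.2,0,0,0,0,255],[0,-1.8,0,0,0,0,255],[0,-2.4,0,0,0,0,255],[0,-3,0,0,0,0,255],[0,-3.6,0,0,0,0,255],[0,-4.2,0,0,0,0,255]]])

```text
time: 33.5
eef_pos: [0.5247, 0.0335, 0.0949]
eef_rot: [0.004, 0.993, -0.118, -0.001]
wrist_force: [-3.1, -20.5, 0.3]
finger_gap: 0.22
grasp_force: 44.2
```

```bash
python3 -c "
from h import *
st()"
```

```text
t 33.5 psi -103.5 pos [0.5247 0.0335 0.0949] F [ -3.1 -20.5   0.3] T [-4.49  0.69  0.09] r 0.1167 ang 164.91
```

The pin dropped into the bore (z 94.8 mm with lateral resistance). I unload it sideways before lowering.

Emit:
arm_command(commands=[[[0,1.5,0,0,0,0,255],[0,3,0,0,0,0,255],[0,5,0,0,0,0,255],[0,6,0,0,0,0,255],[0,6,0,0,0,0,255]]])

```text
time: 34.0
eef_pos: [0.5243, 0.0309, 0.0948]
eef_rot: [0.001, 0.993, -0.12, -0.0]
wrist_force: [-0.5, -6.9, -2.6]
finger_gap: 0.217
grasp_force: 40.1
```

```bash
python3 -c "
from h import *
st()"
```

```text
t 34.0 psi -103.8 pos [0.5243 0.0309 0.0948] F [-0.5 -6.9 -2.6] T [-1.44  0.    0.03] r 0.1165 ang 166.19
```

Emit:
arm_command(commands=[[[0,1.5,0,0,0,0,255],[0,3,0,0,0,0,255],[0,3,1,0,0,0,255],[0,3,2,0,0,0,255],[0,3,3,0,0,0,255],[0,3,3,0,0,0,255]]])

```text
time: 34.6
eef_pos: [0.5237, 0.0293, 0.0923]
eef_rot: [-0.0, 0.993, -0.121, 0.0]
wrist_force: [1.6, 0.9, -1.2]
finger_gap: 0.217
grasp_force: 39.8
```

```bash
python3 -c "
from h import *
st()"
```

```text
t 34.6 psi -103.9 pos [0.5237 0.0293 0.0923] F [ 1.6  0.9 -1.2] T [ 0.03 -0.26 -0.01] r 0.1166 ang 167.02
```

Sliding in freely, so I keep lowering gently.

Emit:
arm_command(commands=[[[0,-0.3,1,0,0,0,255],[0,-0.3,2,0,0,0,255],[0,-0.3,3,0,0,0,255],[0,-0.3,4,0,0,0,255],[0,-0.3,5,0,0,0,255],[0,-0.3,6,0,0,0,255],[0,-0.3,6,0,0,0,255]]])

```text
time: 35.3
eef_pos: [0.5237, 0.0292, 0.0862]
eef_rot: [-0.0, 0.993, -0.121, 0.0]
wrist_force: [1.7, -0.7, -0.5]
finger_gap: 0.214
grasp_force: 39.8
```

```bash
python3 -c "
from h import *
st()"
```

```text
t 35.3 psi -103.9 pos [0.5237 0.0292 0.0862] F [ 1.7 -0.7 -0.5] T [-0.09 -0.29 -0.01] r 0.1166 ang 167.05
```

Emit:
arm_command(commands=[[[0,0,1,0,0,0,255],[0,0,2,0,0,0,255],[0,0,3,0,0,0,255],[0,0,4,0,0,0,255],[0,0,5,0,0,0,255],[0,0,6,0,0,0,255],[0,0,6.5,0,0,0,255]]])

```text
time: 36.0
eef_pos: [0.524, 0.0292, 0.0809]
eef_rot: [0.0, 0.993, -0.121, 0.0]
wrist_force: [-0.9, -1.0, 12.8]
finger_gap: 0.215
grasp_force: 40.9
```

```bash
python3 -c "
from h import *
st()"
```

```text
t 36.0 psi -103.9 pos [0.524  0.0292 0.0809] F [-0.9 -1.  12.8] T [-0.12  0.03 -0.01] r 0.1164 ang 167.05
```

The collar is on the flange at the expected height (TCP 81 mm). I release and rise.

Emit:
arm_command(commands=[[[0,0,-2,0,0,0,255],[0,0,-2,0,0,0,140],[0,0,-2,0,0,0,140],[0,0,-2,0,0,0,140],[0,0,-2,0,0,0,140],[0,0,-20,0,0,0,140],[0,0,-60,0,0,0,140],[0,0,-100,0,0,0,140]]])

```text
time: 36.8
eef_pos: [0.5226, 0.0294, 0.1799]
eef_rot: [-0.0, 0.993, -0.121, -0.002]
wrist_force: [0.0, 0.2, -0.4]
finger_gap: 0.452
grasp_force: 0.0
```

Emit:
arm_command(commands=[[[-60,200,-20,0,0,0,140],[-60,200,-20,0,0,0,140],[-60,-200,-20,0,0,0,140],[-60,-200,-20,0,0,0,140],[-60,-200,-20,0,0,0,140],[-60,-200,-20,0,0,0,140],[-60,-200,-20,0,0,0,140],[-60,-200,-20,0,0,0,140]]])

```text
time: 37.6
eef_pos: [0.5131, 0.2398, 0.1997]
eef_rot: [0.0, 0.993, -0.121, -0.0]
wrist_force: [1.2, -0.0, 0.4]
finger_gap: 0.448
grasp_force: 0.0
```

```bash
python3 -c "
from h import *
st()
a=vision.snapshot('top')[:,:,::-1]; b=vision.snapshot('side')[:,:,::-1]
a=cv2.resize(a[145:225,215:305],None,fx=4.4,fy=4.4,interpolation=cv2.INTER_CUBIC);b=cv2.resize(b[160:240,210:300],None,fx=4.4,fy=4.4,interpolation=cv2.INTER_CUBIC)
cv2.imwrite('pics/f.png',np.hstack([a,b]))
for n,o in(('top',(215,145)),('side',(210,160))):
  for p in ([.5222,.0302,.073],[.5222,.0302,.086]):
    u,v=proj(n,p); print(n,(u+.4-o[0])*4.4+(396 if n=='side' else 0),(v+.4-o[1])*4.4)"
```

```text
t 37.6 psi -103.9 pos [0.5131 0.2398 0.1997] F [ 1.2 -0.   0.4] T [-0.03  0.02 -0.  ] r 0.2674 ang 117.7
top 133.51224767748644 289.7279285782045
top 132.94178465560506 288.82625961291876
side 603.9934991032302 211.3072712735944
side 604.6525991426475 192.34644174579964
```

View pics/f.png

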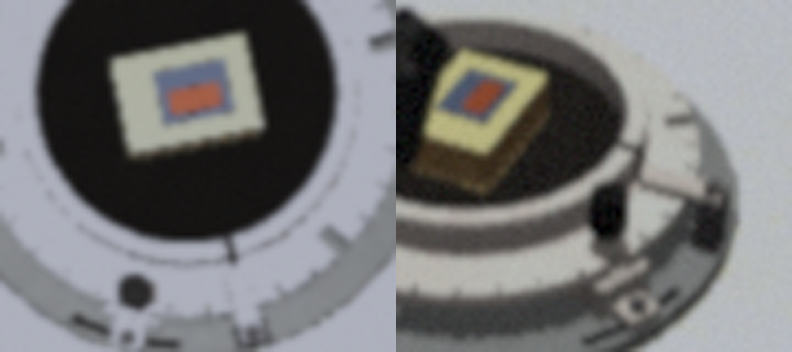

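The knob stands upright at (135,292) in the top view and (607,212) in the side view, matching the projection of its home height (604,211). The mark (232,248) faces the pointer and the arm is clear.

```bash
python3 -c "
from station import manip
print(manip.finish_job())"
```

```text
the job is handed in; nothing more can be done
None
```

The platter is turned with its mark facing the pointer, the index pin is seated in the socket with its collar on the flange, and the job is handed in; the result was not reported, but the final pictures and measurements agree with the required end state.

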